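# Load the carrier slide under the drag spring

### The arm

A 7-joint arm with a two-finger parallel gripper is mounted at the origin on a cart in front of the work surface, level with it; the furniture and walls round the work are solid. World frame = base frame: x ahead of the robot, y to its left, z up, the work surface at z = 0. Lengths are in m, angles in degrees, forces in N, time in s.
With the tool pointing down it reaches from about 0.425 to 0.875 m from the base axis. Payload 4.7 kg.
Tool frame: the origin (TCP) lies at the very end of the fingers, on their centre line; the grasp point (between the pads) lies 19 mm behind it (env.grip_point_offset is the distance from the TCP to the grasp point, in m); z points along the fingers, y is the line along which they close (so a half turn about z gives the same grasp; the last joint's range is limited). The gripper opens to 87 mm and grips with 3 to 60 N. Pads are 19 mm wide; open, the fingers measure 117 mm over their backs; the gripper's body (75 mm by 190 mm) begins 51 mm behind the grasp point.
Start: joints at [-65.369, 18.392, -4.016, 83.108, 1.295, 78.541, -3.26], TCP at [0.263, 0.595, 0.223] pointing down, gripper open.
Joint ranges: [-163.93, 163.93], [-17.29, 119.83], [-79.2, 71.16], [3.27, 140.29], [-89.18, 269.18], [5.43, 117.66], [-154.24, 154.24]. Speed limits (degrees/s): [147.25, 147.25, 180, 180, 180, 180, 180].

### API

Orientations are given as [roll, pitch, yaw] about the fixed x, y, z axes, in that order (R = Rz(yaw) Ry(pitch) Rx(roll)).
In Python, from cell import env gives the robot as it stands.
- The arm moves only by the tool jog_arm, never from a script. Its argument "motion" is a list of rows, each an object of numbers: "x", "y", "z": the shift along the tool's x, y, z in cm; "ax", "ay", "az": the turn, a rotation vector about the tool's x, y, z in degrees. In form: [{"x": .., "y": .., "z": .., "ax": .., "ay": .., "az": ..}, ...]. A call has exactly 5 rows; each row shifts and turns the commanded pose from where the row before left it, along the tool's axes as they then stand; what a row does not reach is not made up. A row lasts 1/10 s, in which the tool goes at most 50 mm and 8.59 degrees, less where a joint would pass 70% of its speed; a pose out of reach is approached as far as the arm can. A call is refused whole if a number of a shift passes 5 or a number of a turn 8.59, either way. A call with a gripper value outside its range is refused whole. "claw" is the gripper command: -1 is shut, 1 is fully open, values between are in proportion, set as the call begins (left out, the last holds). The fingers move at their own pace and stop on an object; "squeeze" is the grip in N (left out, the last holds). Time passes only in rows, so rows that do not move let the fingers close, or fill a call up. It gives the time, the measured TCP pose, the force, the opening and the grip force at its end, in the units of the state.
- env.get_obs(): the state, without advancing time (a new reading comes with each control period).
- env.read_camera(name): name is "scene" or "top"; returns the picture (480x640x3 uint8, red, green, blue); there is no depth.
- env.camera_params(name): a dict with "fx", "fy", "cx", "cy" (pixels), "k1" (the pictures are not rectified: a ray, as slopes to the right and down, at radius r is drawn at 1 + k1 r^2 times it, then the intrinsics apply), "extrinsics" (4x4, takes a point from world to camera coordinates). Camera axes: x right, y up, looking along -z (the intrinsics and any distortion apply to the point x, -y, -z); pixel columns grow to the right and rows downward; lengths in m; the calibration is good to about 2 mm. A picture is of the moment at which its call begins. camera_params takes no time and is no camera call.
- env.sign_off(): hands the job in; it is judged then, once.
The state is a dict: "time_s": time; "qpos": joint angles; "joint_velocities": joint speeds; "effort": joint torques, N m; "tool_pos": TCP position; "tool_rot": TCP orientation; "force": force on the tool from outside, world axes, zero at the start; "wrist_torque": the same for the moment, N m; "grip_width": finger opening in m; "grasp_force": force on a finger pad.
Only numpy, scipy, OpenCV 4.12 (cv2) and the standard library are available. Lean on these libraries where they do the work, as an engineer would, in place of code of your own. Each camera call takes 0.05 s, during which the arm holds its last target. There are 200 camera calls.

### The job

Load the flat carrier slide into the holding fixture using fingertips only: press down on its grooved tread so that it sinks into the channel against the sprung lift plate, and keep pressing while you slide it forward, under the bridge and the leaf drag spring, until it butts against the end stop and the lift plate springs up behind it. Never lift the carrier, leave the bobbin, the thread spool and the loose presser foot beside the fixture where they are, and finish clear of everything.

Things in the scene. Friction and masses are not known exactly. Their poses are not given: they have to be found in the camera images.
- fixture: Fixed holding fixture: grey open-topped channel on a dark foot plate, 256 x 94 mm. Origin on the bench top near the plate's middle; +x runs along the channel in the loading direction (open end to end stop), z up. In its frame, mm: channel 63 wide, wall tops at z 38; sprung lift plate in the channel from x -120 to -26, fixed channel floor at z 24 from x -26 to 114.
- bridge (a point): Middle of the underside of the rigid dark bridge across the channel, at fixture x 31, z 36.5 mm. The bridge is 10 mm long in x (26 to 36), its top at z 48. The raised carrier's nose strikes it; the carrier passes under it only when pressed down at least 6 mm. Axes as the fixture's.
- end_stop (a point): Middle of the end stop's face that meets the carrier's nose, at fixture x 114, z 28 mm; the stop's top is at z 45. Axes as the fixture's.
- carrier: Loose flat aluminium slide, 136 (x) x 60 x 8 mm, about 0.18 kg. Origin: centre of its underside; +x to its nose, along the fixture's x. Cross rib, 44 wide, 10 mm high, at x -30 to -24 mm. Starts on the raised lift plate, underside z 34, origin at fixture x -57 to -49. Home: nose on the end stop, origin at fixture x +46, underside on the channel floor (z 24), rib 4 mm short of the bridge.
- tread (a point): Centre of the carrier's grooved tread (38 x 60 mm, behind the rib), on its upper surface: z 42 mm at the start, 32 mm when fully pressed. 49 mm behind the carrier's origin and 19 mm behind the rib's back face. Press here; pushing forward on the rib's back drives the slide. Axes as the carrier's.
- lift (a joint): Sprung lift plate under the carrier: 0 = fully up (top at z 34 mm), 0.010 m = fully pressed (top flush with the channel floor, z 24). About 5 N starts it, 10 N presses it fully; it moves straight down without tipping and springs up by itself once the carrier has slid off it.
- leaf (a joint): Leaf drag spring, 30 mm wide, 38 mm long, hinged at the bridge's far side and trailing down towards the end stop: 0 = at rest (tip 2 mm above the channel floor), about 0.15 rad when the carrier lies under it. The carrier's nose lifts it while sliding in; it then presses on the carrier with a few newtons.
- bobbin: Small bobbin lying flat on the bench beside the fixture, 20 mm across, 11 mm high; origin at the centre of its underside. Leave alone.
- spare_foot: Loose metal presser foot on the bench beside the fixture, 19 x 35 x 11 mm; origin at the centre of its underside. Leave alone.
- spool: Thread spool standing on the bench beside the fixture, 25 mm across, 52 mm high; origin at the centre of its underside. Leave alone.
- sewing_machine: Fixed sewing machine on the bench to the robot's left, about 0.3 m tall, at x 0.45 to 0.6 m, y above 0.13 m; origin on the bench top under it. An obstacle, like the magnifier lamp at its far left (foot at x 0.47, y 0.68 m): an arm that starts on that side should draw in and up before swinging to the right.
Things that resemble listed ones, but are neither listed nor needed, are in the scene too. Of the things that look like the carrier, the largest one is meant.

How it is judged:
By the outcome, as a careful person would: the job done as asked, in the order asked, and still so for the second after the job is handed in, with the robot touching nothing.
It also fails if it takes over 35 s, if anything falls off the work surface, if the arm or the gripper's body presses on something with over 40 N, if the wrist force passes 120 N, or if a joint passes its speed limit or range.

## Working session

There is one attempt and no reset: what is moved stays moved. The work goes in short steps, Python scripts to look and compute and a tool call to move; the robot and the scene stay as the last step left them, time stands still between calls to the robot, and variables do not carry over. Pictures are saved under pics/ and viewed, at most 10 in all, crops included, and the job is handed in when it is done.

Besides the shell and the picture viewer there is one more tool, called after ">>>" as name([rows], argument=value, ...), one row to a line, values as JSON. jog_arm: Moves the arm, as the interface text tells. Its arguments: {"type":"object","properties":{"motion":{"type":"array"},"claw":{"type":"number"},"squeeze":{"type":"number"}},"required":["motion"]}

```bash
mkdir -p pics; ls; python3 - <<'E'
from cell import env
import cv2
for n in("scene","top"):
    cv2.imwrite(f"pics/{n}0.png",env.read_camera(n)[:,:,::-1])
    p=env.camera_params(n);print(n,p)
print(env.get_obs())
E
```

```text
pics
scene {'fx': 461.3313337136398, 'fy': 461.3313337136398, 'cx': 325.087763708282, 'cy': 233.57924979044418, 'k1': -0.11941002000618273, 'extrinsics': array([[-9.00459721e-01,  4.34939408e-01,  3.81772257e-05,
         5.05050033e-01],
       [-3.56093218e-01, -7.37274002e-01,  5.74129486e-01,
         2.02075140e-01],
       [ 2.49739686e-01,  5.16966882e-01,  8.18764516e-01,
        -1.31665104e+00],
       [ 0.00000000e+00,  0.00000000e+00,  0.00000000e+00,
         1.00000000e+00]])}
top {'fx': 612.9145323319093, 'fy': 612.9145323319093, 'cx': 314.5609186701395, 'cy': 252.92463918247424, 'k1': 0.03163853805510654, 'extrinsics': array([[-0.00444126, -0.99977944, -0.02052683,  0.0373811 ],
       [ 0.99047733, -0.00722272,  0.13748636, -0.57091734],
       [-0.1376043 , -0.01972075,  0.99029094, -1.23458561],
       [ 0.        ,  0.        ,  0.        ,  1.        ]])}
{'time_s': 0.1, 'qpos': array([-65.36785188,  18.43470894,  -4.01578386,  83.16935904,
         1.2953064 ,  78.54061096,  -3.25968136]), 'joint_velocities': array([-0.03866493, -0.18317063, -0.02280549, -0.13671064,  0.06270521,
       -0.0734562 ,  0.02163443]), 'effort': array([-2.07384928e-04, -4.92572308e+01, -4.05527288e-01, -3.13397706e+01,
       -6.41373731e-02,  3.95289296e-02,  5.98193606e-05]), 'tool_pos': array([0.26239696, 0.5941302 , 0.22155942]), 'tool_rot': array([-1.79900573e+02,  5.74404026e-03,  1.56178103e+02]), 'force': array([ 0.48569696,  0.87789674, -0.48381593]), 'wrist_torque': array([-0.04247056, -0.05400515, -0.09788734]), 'grasp_force': 0.0, 'grip_width': 0.08698982980447374}
```

View pics/scene0.png

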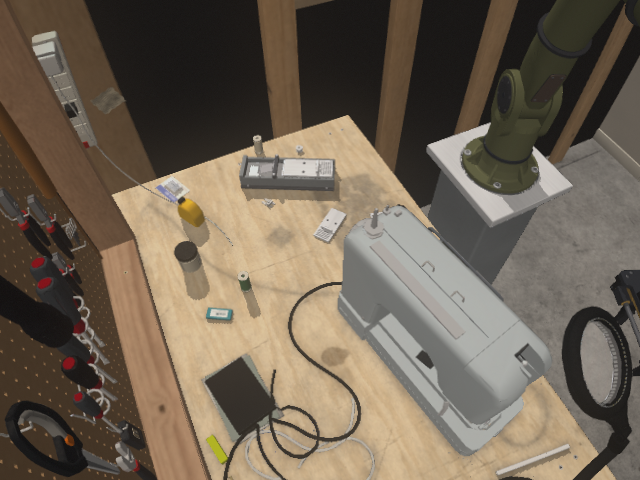

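View pics/top0.png

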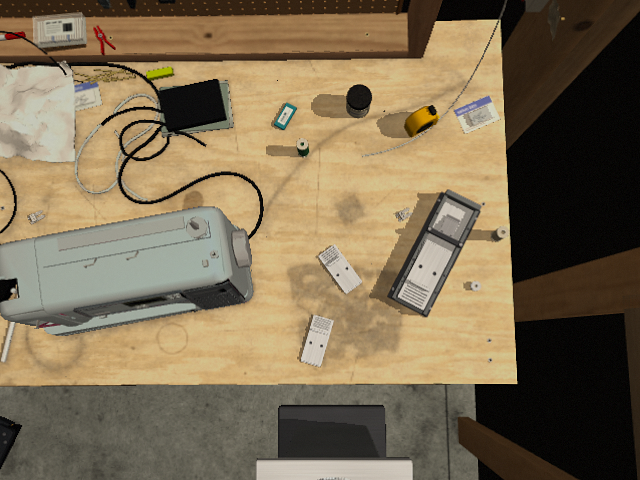

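The top view has three carrier-like plates: (427,270) in the fixture, (340,270) and (316,340) on the bench. The one in the fixture is the largest and sits on the lift plate, so it fits the description. The spool is at (502,235), the bobbin at (474,286) and the spare foot at (403,214). I'll confirm with an enlarged crop.

```bash
cat > h.py <<'E'
import numpy as np, cv2
from cell import env
def ray(n,u,v):
    p=env.camera_params(n);K=np.array([[p['fx'],0,p['cx']],[0,p['fy'],p['cy']],[0,0,1.]])
    a=cv2.undistortPoints(np.array([[[u,v]]],float),K,np.array([p['k1'],0,0,0]))[0,0]
    E=p['extrinsics'];R=E[:3,:3];return -R.T@E[:3,3],R.T@np.array([a[0],-a[1],-1])
def at(n,u,v,z):
    c,d=ray(n,u,v);return c+d*(z-c[2])/d[2]
def proj(n,P):
    p=env.camera_params(n);E=p['extrinsics'];c=np.atleast_2d(P)@E[:3,:3].T+E[:3,3]
    x=c[:,0]/-c[:,2];y=-c[:,1]/-c[:,2];s=1+p['k1']*(x*x+y*y)
    return np.c_[p['fx']*x*s+p['cx'],p['fy']*y*s+p['cy']]
E
python3 - <<'E'
import cv2
a=cv2.imread('pics/top0.png')[180:325,380:520]
cv2.imwrite('pics/c1.png',cv2.resize(a,None,fx=4,fy=4,interpolation=cv2.INTER_CUBIC))
E
```

```text
(no output)
```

View pics/c1.png

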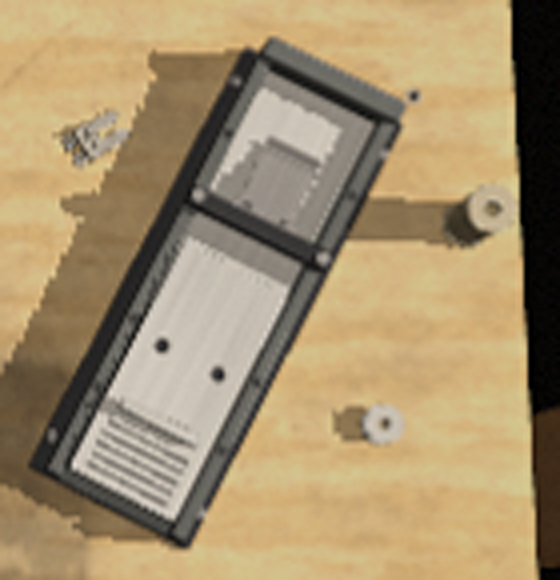

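```bash
python3 - <<'E'
from h import *
f=lambda u,v,z: at('top',380+(u+.5)/4-.5,180+(v+.5)/4-.5,z)[:2]*1000
TL,TR,NL,NR=[f(*p,42) for p in((72,470),(178,517),(188,238),(303,285))]
print("carrier",TL,TR,NL,NR,"w",np.linalg.norm(TL-TR),np.linalg.norm(NL-NR),"l",np.linalg.norm(NL-TL),np.linalg.norm(NR-TR))
d=(NL+NR-TL-TR);print("yaw",np.degrees(np.arctan2(d[1],d[0])))
B1,B2=f(199,194,48),f(323,259,48);print("bridge bolts",B1,B2,np.linalg.norm(B1-B2));d=B2-B1;print("yaw",np.degrees(np.arctan2(d[1],d[0]))+90)
for n,(p,q) in dict(left=((33,465),(250,50)),right=((187,547),(398,125))).items():
    a,b=f(*p,38),f(*q,38);d=b-a;print(n,a,b,np.linalg.norm(d),np.degrees(np.arctan2(d[1],d[0])))
print("spool",f(490,208,52),"bob",f(383,425,11),"foot",f(95,137,5))
for u,v in((340,270),(316,340)):print(at('top',u,v,.005))
E
```

```text
carrier [-2267.23095097  4681.42565919] [-1484.89157745  6402.33439643] [-6137.21418427  6705.09460111] [-5328.85322834  8586.71774149] w 1890.3919639271417 2047.914323762143 l 4367.1508117417525 4421.263594465275
yaw 151.38698738003748
bridge bolts [-7956.04626545  7927.74497981] [-6672.59614537 10249.10232109] 2652.5354128963095
yaw 151.06233013924034
left [-2083.08267196  3644.03167281] [-8387.26159981  7069.41886748] 7174.674165961196 151.48247362262327
right [-856.36050994 5893.3678414 ] [-7201.60878951  9256.59512543] 7181.467363527695 152.07467827776722
spool [-8323.26470916 14606.71314397] bob [-409.77535941 2345.05425136] foot [-355.56260022  480.30983102]
[ 0.53891378 -0.01921321  0.005     ]
[0.39186968 0.03253196 0.005     ]
```

```bash
python3 - <<'E'
from h import *
f=lambda u,v,z: at('top',380+(u+.5)/4-.5,180+(v+.5)/4-.5,z/1000)[:2]*1000
TL,TR,NL,NR=[f(*p,42) for p in((72,470),(178,517),(188,238),(303,285))]
print("carrier",TL,TR,NL,NR,"w",np.linalg.norm(TL-TR),np.linalg.norm(NL-NR),"l",np.linalg.norm(NL-TL),np.linalg.norm(NR-TR))
d=(NL+NR-TL-TR);print("yaw",np.degrees(np.arctan2(d[1],d[0])), (TL+TR)/2,(NL+NR)/2)
B1,B2=f(199,194,48),f(323,259,48);print("bridge bolts",B1,B2,(B1+B2)/2,np.linalg.norm(B1-B2));d=B2-B1;print("yaw",np.degrees(np.arctan2(d[1],d[0]))+90)
for n,(p,q) in dict(left=((33,465),(250,50)),right=((187,547),(398,125))).items():
    a,b=f(*p,38),f(*q,38);d=b-a;print(n,a,b,np.linalg.norm(d),np.degrees(np.arctan2(d[1],d[0])))
print("spool",f(490,208,52),"bob",f(383,425,11),"foot",f(95,137,5))
E
```

```text
carrier [ 478.19856048 -135.74122329] [ 453.98030939 -189.01401169] [ 597.99852047 -198.38631596] [ 572.97474017 -256.63421094] w 58.51934439766407 63.395637463556795 l 135.19037705701098 136.8655029721335
yaw -28.613012619962518 [ 466.08943493 -162.37761749] [ 585.48663032 -227.51026345]
bridge bolts [ 620.01108022 -203.72106655] [ 585.5500447  -266.05023427] [ 602.78056246 -234.88565041] 71.22140210489131
yaw -28.93766986075977
left [ 481.13219632 -116.28911838] [ 698.24393753 -234.25718158] 247.0910198811467 -28.51752637737673
right [ 438.88469865 -193.75476422] [ 657.4108411  -309.58208132] 247.32497309994568 -27.925321722232802
spool [ 610.71230936 -350.97703273] bob [ 502.98257749 -302.04844019] foot [ 659.23620779 -156.41031634]
```

Enlarged crop: carrier corners are at about (72,470), (178,517), (188,238) and (303,285), the bridge bolts at (199,194) and (323,259). The grooved tread is at the near end. Carrier and fixture yaw is about -28.5°, carrier length 136 mm, so it is the right part. Next I draw the arm in and up.

>>> jog_arm([
  {"x":-0.4,"y":-3.4,"z":-3.4,"az":1},
  {"x":-0.4,"y":-3.4,"z":-3.4,"az":1},
  {"x":-0.4,"y":-3.4,"z":-3.4,"az":1},
  {"x":-0.4,"y":-3.4,"z":-3.4,"az":1},
  {"x":-0.4,"y":-3.4,"z":-3.4,"az":0.7},
], claw=-1, squeeze=10)

```text
$.motion[0]: bad value
```

>>> jog_arm([
  {"x":-0.4,"y":-3.4,"z":-3.4,"ax":0,"ay":0,"az":1},
  {"x":-0.4,"y":-3.4,"z":-3.4,"ax":0,"ay":0,"az":1},
  {"x":-0.4,"y":-3.4,"z":-3.4,"ax":0,"ay":0,"az":1},
  {"x":-0.4,"y":-3.4,"z":-3.4,"ax":0,"ay":0,"az":1},
  {"x":-0.4,"y":-3.4,"z":-3.4,"ax":0,"ay":0,"az":0.7},
], claw=-1, squeeze=10)

```text
time_s: 0.6
tool_pos: [0.206, 0.4313, 0.3934]
tool_rot: [-180.0, 0.0, 151.4]
force: [0.3, 0.4, 0.5]
grip_width: 0.055
grasp_force: 0.0
```

>>> jog_arm([
  {"x":-4.2,"y":-1.6,"z":-0.5,"ax":0,"ay":0,"az":0},
  {"x":-4.2,"y":-1.6,"z":0,"ax":0,"ay":0,"az":0},
  {"x":-4.2,"y":-1.6,"z":0,"ax":0,"ay":0,"az":0},
  {"x":-4.2,"y":-2.0,"z":0,"ax":0,"ay":0,"az":0},
  {"x":-4.2,"y":-2.3,"z":0,"ax":0,"ay":0,"az":0},
])

```text
time_s: 1.1
tool_pos: [0.3483, 0.2511, 0.3972]
tool_rot: [-180.0, -0.0, 151.5]
force: [0.4, 0.2, 0.5]
grip_width: 0.015
grasp_force: 0.0
```

```bash
python3 -c "
from h import *
o=env.get_obs();print(o['qpos'],o['tool_pos'])
d=np.array([.879,-.477]);n=np.array([.477,.879])
D=np.array([.4827,-.1715])-o['tool_pos'][:2];print('tool x,y cm',-D@d*100,D@n*100)"
```

```text
[-53.042356   -10.78456679  11.39341106  94.1704591    2.1284951
  96.41493896  19.8917333 ] [0.34832367 0.25107001 0.39716843]
tool x,y cm -31.968268551522627 -30.734152783392517
```

>>> jog_arm([
  {"x":-3.2,"y":-3.2,"z":0,"ax":0,"ay":0,"az":0},
  {"x":-3.2,"y":-3.2,"z":0,"ax":0,"ay":0,"az":0},
  {"x":-3.2,"y":-3.2,"z":0,"ax":0,"ay":0,"az":0},
  {"x":-3.2,"y":-3.2,"z":1,"ax":0,"ay":0,"az":0},
  {"x":-3.2,"y":-3.2,"z":1,"ax":0,"ay":0,"az":0},
])

```text
time_s: 1.6
tool_pos: [0.4119, 0.0338, 0.3773]
tool_rot: [179.9, 0.0, 151.5]
force: [1.3, 0.0, -0.8]
grip_width: 0.0004
grasp_force: 0.0
```

>>> jog_arm([
  {"x":-2.9,"y":-2.8,"z":2,"ax":0,"ay":0,"az":0},
  {"x":-2.9,"y":-2.8,"z":2,"ax":0,"ay":0,"az":0},
  {"x":-2.9,"y":-2.8,"z":2,"ax":0,"ay":0,"az":0},
  {"x":-2.9,"y":-2.8,"z":2,"ax":0,"ay":0,"az":0},
  {"x":-2.9,"y":-2.8,"z":2,"ax":0,"ay":0,"az":0},
])

```text
time_s: 2.1
tool_pos: [0.4723, -0.1581, 0.2768]
tool_rot: [179.9, 0.0, 151.5]
force: [0.7, 1.6, 0.2]
grip_width: 0.0003
grasp_force: 0.0
```

```bash
python3 -c "
from h import *
o=env.get_obs();print(o['qpos'],o['tool_pos'],o['tool_rot'],o['force'])
d=np.array([.879,-.477]);n=np.array([.477,.879])
D=np.array([.4827,-.1715])-o['tool_pos'][:2];print('tool x,y cm',-D@d*100,D@n*100)"
```

```text
[-35.22355806  -4.49461989  48.71775306 100.79848338   3.34932547
  82.14585575  74.44326941] [ 0.47225941 -0.15806673  0.27676991] [1.79933999e+02 2.12558221e-02 1.51492572e+02] [0.71389573 1.62870842 0.23400556]
tool x,y cm -1.558494551547157 -0.682768012784805
```

>>> jog_arm([
  {"x":-0.3,"y":-0.1,"z":4,"ax":0,"ay":0,"az":0},
  {"x":-0.3,"y":-0.1,"z":4,"ax":0,"ay":0,"az":0},
  {"x":-0.3,"y":-0.1,"z":4,"ax":0,"ay":0,"az":0},
  {"x":-0.3,"y":-0.1,"z":4,"ax":0,"ay":0,"az":0},
  {"x":-0.3,"y":-0.2,"z":3,"ax":0,"ay":0,"az":0},
])

```text
time_s: 2.6
tool_pos: [0.4814, -0.1685, 0.085]
tool_rot: [-180.0, -0.1, 151.5]
force: [0.1, -0.3, -0.4]
grip_width: 0.0004
grasp_force: 0.0
```

```bash
python3 - <<'E'
from h import *
o=env.get_obs();print(o['qpos'],o['tool_pos'],o['force'])
a=env.read_camera('top');b=env.read_camera('scene')
a=cv2.resize(a[180:325,380:520],None,fx=4,fy=4,interpolation=cv2.INTER_CUBIC)
print(proj('scene',[o['tool_pos'],[.526,-.195,.04]]))
b=b[130:220,215:365]
cv2.imwrite('pics/t2.png',a[:,:,::-1]);cv2.imwrite('pics/s2.png',cv2.resize(b,None,fx=5,fy=5,interpolation=cv2.INTER_CUBIC)[:,:,::-1])
E
```

```text
[-30.63609625  10.9923142   51.5520469  113.50203198  -9.89251109
  60.12131135  86.86411863] [ 0.4813571  -0.16853114  0.08496393] [ 0.13391658 -0.30571248 -0.40747179]
[[324.44761713 156.43099136]
 [305.48452216 166.95317929]]
```

View pics/s2.png

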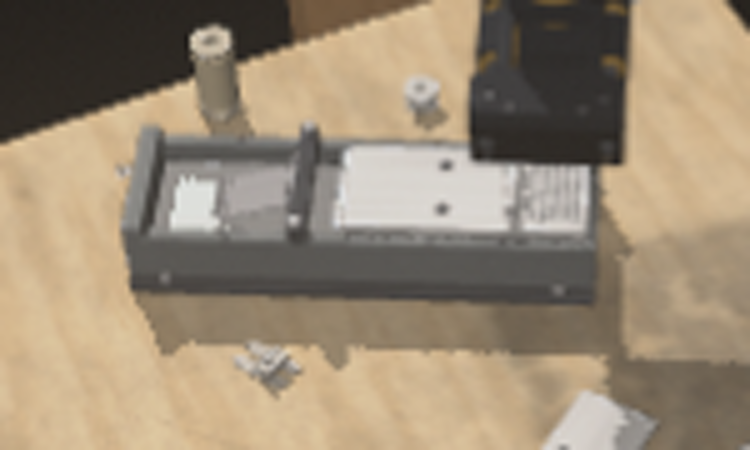

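The picture shows the gripper body over the tread (its lower edge at crop row 160), hiding the fingers. The carrier is still raised, with its nose at about (340,190) short of the bridge at (305,185). Going down.

>>> jog_arm([
  {"x":-0.1,"y":-0.1,"z":1,"ax":0,"ay":0,"az":0},
  {"x":-0.1,"y":-0.1,"z":1,"ax":0,"ay":0,"az":0},
  {"x":0,"y":0,"z":0.9,"ax":0,"ay":0,"az":0},
  {"x":0,"y":0,"z":0.7,"ax":0,"ay":0,"az":0},
  {"x":0,"y":0,"z":0.4,"ax":0,"ay":0,"az":0},
])

```text
time_s: 3.2
tool_pos: [0.4834, -0.1715, 0.0472]
tool_rot: [180.0, -0.0, 151.5]
force: [0.5, -0.6, 0.2]
grip_width: 0.0005
grasp_force: 0.0
```

>>> jog_arm([
  {"x":0,"y":0,"z":0.2,"ax":0,"ay":0,"az":0},
  {"x":0,"y":0,"z":0.2,"ax":0,"ay":0,"az":0},
  {"x":0,"y":0,"z":0.2,"ax":0,"ay":0,"az":0},
  {"x":0,"y":0,"z":0.1,"ax":0,"ay":0,"az":0},
  {"x":0,"y":0,"z":0.1,"ax":0,"ay":0,"az":0},
])

```text
time_s: 3.7
tool_pos: [0.4837, -0.1717, 0.0399]
tool_rot: [180.0, 0.0, 151.5]
force: [-0.7, 1.5, 3.9]
grip_width: 0.0002
grasp_force: 2.0
```

Contact is at z ≈ 0.041. Pressing on.

>>> jog_arm([
  {"x":0,"y":0,"z":0.2,"ax":0,"ay":0,"az":0},
  {"x":0,"y":0,"z":0.2,"ax":0,"ay":0,"az":0},
  {"x":0,"y":0,"z":0.2,"ax":0,"ay":0,"az":0},
  {"x":0,"y":0,"z":0.2,"ax":0,"ay":0,"az":0},
  {"x":0,"y":0,"z":0,"ax":0,"ay":0,"az":0},
])

```text
time_s: 4.2
tool_pos: [0.4837, -0.1717, 0.0324]
tool_rot: [180.0, -0.0, 151.5]
force: [-3.2, 1.4, 10.9]
grip_width: 0.0005
grasp_force: 5.7
```

>>> jog_arm([
  {"x":0,"y":0,"z":0.1,"ax":0,"ay":0,"az":0},
  {"x":0,"y":0,"z":0.1,"ax":0,"ay":0,"az":0},
  {"x":0,"y":0,"z":0,"ax":0,"ay":0,"az":0},
  {"x":0,"y":0,"z":0,"ax":0,"ay":0,"az":0},
  {"x":0,"y":0,"z":0,"ax":0,"ay":0,"az":0},
])

```text
time_s: 4.7
tool_pos: [0.4838, -0.1717, 0.0321]
tool_rot: [179.9, -0.1, 151.5]
force: [-9.3, 3.1, 29.0]
grip_width: 0.0003
grasp_force: 14.3
```

>>> jog_arm([
  {"x":-0.2,"y":0,"z":-0.05,"ax":0,"ay":0,"az":0},
  {"x":-0.3,"y":0,"z":0,"ax":0,"ay":0,"az":0},
  {"x":-0.3,"y":0,"z":0,"ax":0,"ay":0,"az":0},
  {"x":-0.3,"y":0,"z":0,"ax":0,"ay":0,"az":0},
  {"x":-0.3,"y":0,"z":0,"ax":0,"ay":0,"az":0},
])

```text
time_s: 5.2
tool_pos: [0.4842, -0.172, 0.0317]
tool_rot: [179.8, -1.9, 151.5]
force: [-43.6, 20.5, 70.7]
grip_width: 0.0006
grasp_force: 35.4
```

The carrier is sticking under too much downforce and the fingers haven't reached the rib. I'll unload, then move forward to the rib's back face with only light contact.

>>> jog_arm([
  {"x":0.4,"y":0,"z":-0.05,"ax":0,"ay":0,"az":0},
  {"x":0.4,"y":0,"z":-0.05,"ax":0,"ay":0,"az":0},
  {"x":0.4,"y":0,"z":-0.05,"ax":0,"ay":0,"az":0},
  {"x":0.2,"y":0,"z":-0.05,"ax":0,"ay":0,"az":0},
  {"x":0,"y":0,"z":0,"ax":0,"ay":0,"az":0},
])

```text
time_s: 5.7
tool_pos: [0.4838, -0.1717, 0.0328]
tool_rot: [179.9, 0.0, 151.5]
force: [-2.5, -0.1, 6.9]
grip_width: 0.0003
grasp_force: 3.7
```

>>> jog_arm([
  {"x":0,"y":0,"z":-0.2,"ax":0,"ay":0,"az":0},
  {"x":0,"y":0,"z":-0.3,"ax":0,"ay":0,"az":0},
  {"x":0,"y":0,"z":-0.3,"ax":0,"ay":0,"az":0},
  {"x":0,"y":0,"z":-0.3,"ax":0,"ay":0,"az":0},
  {"x":0,"y":0,"z":0,"ax":0,"ay":0,"az":0},
])

```text
time_s: 6.2
tool_pos: [0.4836, -0.1717, 0.0431]
tool_rot: [180.0, 0.0, 151.5]
force: [-0.2, -0.6, 0.3]
grip_width: 0.0008
grasp_force: 0.0
```

>>> jog_arm([
  {"x":-0.2,"y":0,"z":0,"ax":0,"ay":0,"az":0},
  {"x":-0.2,"y":0,"z":0,"ax":0,"ay":0,"az":0},
  {"x":-0.2,"y":0,"z":0,"ax":0,"ay":0,"az":0},
  {"x":-0.1,"y":0,"z":0,"ax":0,"ay":0,"az":0},
  {"x":0,"y":0,"z":0,"ax":0,"ay":0,"az":0},
])

```text
time_s: 6.7
tool_pos: [0.4895, -0.175, 0.0428]
tool_rot: [-180.0, -0.0, 151.5]
force: [-0.8, 1.6, -0.4]
grip_width: 0.0007
grasp_force: 0.3
```

>>> jog_arm([
  {"x":-0.1,"y":0,"z":0,"ax":0,"ay":0,"az":0},
  {"x":-0.1,"y":0,"z":0,"ax":0,"ay":0,"az":0},
  {"x":-0.1,"y":0,"z":0,"ax":0,"ay":0,"az":0},
  {"x":0,"y":0,"z":0,"ax":0,"ay":0,"az":0},
  {"x":0,"y":0,"z":0,"ax":0,"ay":0,"az":0},
])

```text
time_s: 7.2
tool_pos: [0.4925, -0.1766, 0.0432]
tool_rot: [180.0, 0.0, 151.5]
force: [0.1, 0.0, 0.2]
grip_width: 0.0003
grasp_force: 0.1
```

>>> jog_arm([
  {"x":0,"y":0,"z":0.3,"ax":0,"ay":0,"az":0},
  {"x":0,"y":0,"z":0.3,"ax":0,"ay":0,"az":0},
  {"x":0,"y":0,"z":0.3,"ax":0,"ay":0,"az":0},
  {"x":0,"y":0,"z":0.2,"ax":0,"ay":0,"az":0},
  {"x":0,"y":0,"z":0,"ax":0,"ay":0,"az":0},
])

```text
time_s: 7.7
tool_pos: [0.4926, -0.1766, 0.0325]
tool_rot: [180.0, 0.0, 151.5]
force: [-2.7, 1.1, 7.8]
grip_width: 0.0005
grasp_force: 5.7
```

>>> jog_arm([
  {"x":-0.1,"y":0,"z":0.05,"ax":0,"ay":0,"az":0},
  {"x":-0.1,"y":0,"z":0,"ax":0,"ay":0,"az":0},
  {"x":-0.1,"y":0,"z":0,"ax":0,"ay":0,"az":0},
  {"x":-0.1,"y":0,"z":0,"ax":0,"ay":0,"az":0},
  {"x":-0.1,"y":0,"z":0,"ax":0,"ay":0,"az":0},
])

```text
time_s: 8.2
tool_pos: [0.4927, -0.1766, 0.0323]
tool_rot: [179.9, -0.6, 151.5]
force: [-17.9, 8.8, 28.5]
grip_width: 0.0005
grasp_force: 15.4
```

```bash
python3 - <<'E'
from h import *
o=env.get_obs();print(o['qpos'],o['tool_pos'],o['force'],o['wrist_torque'])
a=env.read_camera('top');b=env.read_camera('scene')
a=cv2.resize(a[180:325,380:520],None,fx=4,fy=4,interpolation=cv2.INTER_CUBIC)[60:420,60:460]
b=cv2.resize(b[140:200,230:330],None,fx=4,fy=4,interpolation=cv2.INTER_CUBIC)
c=np.zeros((360,800,3),np.uint8);c[:,:400]=a;c[:240,400:]=b
cv2.imwrite('pics/m3.png',c[:,:,::-1])
E
```

```text
[-25.68087134  18.71135358  48.80502716 113.63910341 -17.21549298
  55.66910623  93.13084298] [ 0.49272722 -0.17662083  0.03229083] [-17.8921437    8.80617112  28.47873916] [1.82626198 3.90870155 0.00814601]
```

View pics/m3.png

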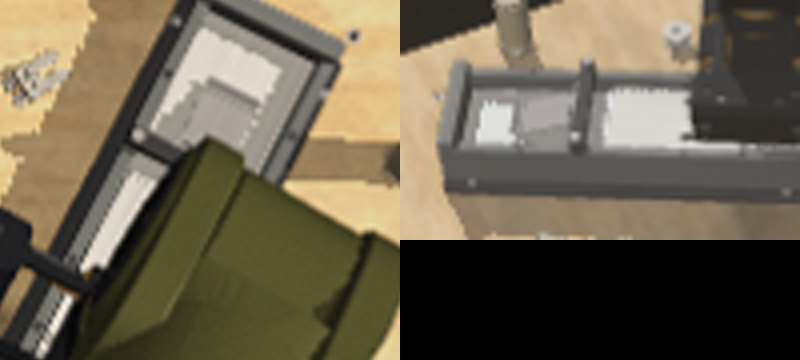

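The nose is now at about (281,167) in the scene view (it was 283), with a gap of about 10 mm to the bridge, so it isn't blocked. It is friction: pushing forward also raises the downforce. I'll ease the downforce while keeping the push.

>>> jog_arm([
  {"x":0,"y":0,"z":-0.05,"ax":0,"ay":0,"az":0},
  {"x":0,"y":0,"z":-0.05,"ax":0,"ay":0,"az":0},
  {"x":0,"y":0,"z":-0.03,"ax":0,"ay":0,"az":0},
  {"x":0,"y":0,"z":0,"ax":0,"ay":0,"az":0},
  {"x":0,"y":0,"z":0,"ax":0,"ay":0,"az":0},
])

```text
time_s: 8.8
tool_pos: [0.4949, -0.1778, 0.0326]
tool_rot: [180.0, -0.3, 151.5]
force: [-6.2, 2.4, 6.9]
grip_width: 0.0004
grasp_force: 6.1
```

>>> jog_arm([
  {"x":-0.2,"y":0,"z":0,"ax":0,"ay":0,"az":0},
  {"x":-0.2,"y":0,"z":0,"ax":0,"ay":0,"az":0},
  {"x":-0.2,"y":0,"z":-0.02,"ax":0,"ay":0,"az":0},
  {"x":-0.2,"y":0,"z":0,"ax":0,"ay":0,"az":0},
  {"x":-0.2,"y":0,"z":0,"ax":0,"ay":0,"az":0},
])

```text
time_s: 9.3
tool_pos: [0.5038, -0.1825, 0.0327]
tool_rot: [180.0, -0.3, 151.5]
force: [-5.8, 3.7, 7.8]
grip_width: 0.0005
grasp_force: 6.2
```

>>> jog_arm([
  {"x":-0.3,"y":0,"z":0.02,"ax":0,"ay":0,"az":0},
  {"x":-0.3,"y":0,"z":0,"ax":0,"ay":0,"az":0},
  {"x":-0.3,"y":0,"z":0,"ax":0,"ay":0,"az":0},
  {"x":-0.3,"y":0,"z":0,"ax":0,"ay":0,"az":0},
  {"x":-0.3,"y":0,"z":0,"ax":0,"ay":0,"az":0},
])

```text
time_s: 9.8
tool_pos: [0.5167, -0.1895, 0.0326]
tool_rot: [180.0, -0.3, 151.5]
force: [-7.1, 3.5, 9.5]
grip_width: 0.0006
grasp_force: 6.9
```

>>> jog_arm([
  {"x":-0.4,"y":0,"z":0,"ax":0,"ay":0,"az":0},
  {"x":-0.4,"y":0,"z":0,"ax":0,"ay":0,"az":0},
  {"x":-0.4,"y":0,"z":0,"ax":0,"ay":0,"az":0},
  {"x":-0.4,"y":0,"z":0,"ax":0,"ay":0,"az":0},
  {"x":-0.4,"y":0,"z":0,"ax":0,"ay":0,"az":0},
])

```text
time_s: 10.3
tool_pos: [0.5339, -0.1988, 0.0326]
tool_rot: [179.9, -0.4, 151.5]
force: [-12.1, 6.6, 11.8]
grip_width: 0.0006
grasp_force: 9.0
```

>>> jog_arm([
  {"x":-0.4,"y":0,"z":0,"ax":0,"ay":0,"az":0},
  {"x":-0.4,"y":0,"z":0,"ax":0,"ay":0,"az":0},
  {"x":-0.4,"y":0,"z":0,"ax":0,"ay":0,"az":0},
  {"x":-0.4,"y":0,"z":0,"ax":0,"ay":0,"az":0},
  {"x":-0.4,"y":0,"z":0,"ax":0,"ay":0,"az":0},
])

```text
time_s: 10.8
tool_pos: [0.5462, -0.2055, 0.0325]
tool_rot: [179.9, -1.1, 151.5]
force: [-21.3, 11.3, 24.4]
grip_width: 0.0007
grasp_force: 15.2
```

>>> jog_arm([
  {"x":0,"y":0,"z":-0.05,"ax":0,"ay":0,"az":0},
  {"x":0,"y":0,"z":-0.05,"ax":0,"ay":0,"az":0},
  {"x":0,"y":0,"z":0,"ax":0,"ay":0,"az":0},
  {"x":-0.2,"y":0,"z":0,"ax":0,"ay":0,"az":0},
  {"x":-0.2,"y":0,"z":0,"ax":0,"ay":0,"az":0},
])

```text
time_s: 11.3
tool_pos: [0.5473, -0.2061, 0.0325]
tool_rot: [179.9, -1.5, 151.5]
force: [-29.4, 15.6, 30.0]
grip_width: 0.0005
grasp_force: 19.1
```

>>> jog_arm([
  {"x":0,"y":0,"z":-0.05,"ax":0,"ay":0,"az":0},
  {"x":0,"y":0,"z":-0.05,"ax":0,"ay":0,"az":0},
  {"x":0,"y":0,"z":-0.05,"ax":0,"ay":0,"az":0},
  {"x":0,"y":0,"z":0,"ax":0,"ay":0,"az":0},
  {"x":0,"y":0,"z":0,"ax":0,"ay":0,"az":0},
])

```text
time_s: 11.8
tool_pos: [0.5531, -0.2092, 0.0341]
tool_rot: [180.0, -0.6, 151.5]
force: [-10.4, 4.9, 8.4]
grip_width: 0.0004
grasp_force: 8.1
```

>>> jog_arm([
  {"x":-0.2,"y":0,"z":0.05,"ax":0,"ay":0,"az":0},
  {"x":-0.2,"y":0,"z":0,"ax":0,"ay":0,"az":0},
  {"x":-0.2,"y":0,"z":0,"ax":0,"ay":0,"az":0},
  {"x":-0.2,"y":0,"z":0,"ax":0,"ay":0,"az":0},
  {"x":0,"y":0,"z":0,"ax":0,"ay":0,"az":0},
])

```text
time_s: 12.3
tool_pos: [0.5604, -0.2132, 0.0337]
tool_rot: [180.0, -0.6, 151.5]
force: [-8.4, 5.5, 9.5]
grip_width: 0.0004
grasp_force: 8.2
```

>>> jog_arm([
  {"x":-0.2,"y":0,"z":0.02,"ax":0,"ay":0,"az":0},
  {"x":-0.2,"y":0,"z":0,"ax":0,"ay":0,"az":0},
  {"x":-0.2,"y":0,"z":0,"ax":0,"ay":0,"az":0},
  {"x":-0.2,"y":0,"z":0,"ax":0,"ay":0,"az":0},
  {"x":-0.2,"y":0,"z":0,"ax":0,"ay":0,"az":0},
])

```text
time_s: 12.8
tool_pos: [0.5687, -0.2178, 0.0335]
tool_rot: [179.9, -0.7, 151.5]
force: [-11.1, 6.4, 10.2]
grip_width: 0.0004
grasp_force: 8.4
```

>>> jog_arm([
  {"x":-0.2,"y":0,"z":0.02,"ax":0,"ay":0,"az":0},
  {"x":-0.2,"y":0,"z":0,"ax":0,"ay":0,"az":0},
  {"x":-0.2,"y":0,"z":0,"ax":0,"ay":0,"az":0},
  {"x":-0.2,"y":0,"z":0,"ax":0,"ay":0,"az":0},
  {"x":-0.2,"y":0,"z":0,"ax":0,"ay":0,"az":0},
])

```text
time_s: 13.3
tool_pos: [0.5776, -0.2226, 0.0326]
tool_rot: [180.0, -0.6, 151.5]
force: [-12.8, 6.2, 7.9]
grip_width: 0.0002
grasp_force: 8.7
```

>>> jog_arm([
  {"x":-0.2,"y":0,"z":0,"ax":0,"ay":0,"az":0},
  {"x":-0.1,"y":0,"z":0,"ax":0,"ay":0,"az":0},
  {"x":-0.1,"y":0,"z":-0.02,"ax":0,"ay":0,"az":0},
  {"x":-0.1,"y":0,"z":-0.02,"ax":0,"ay":0,"az":0},
  {"x":0,"y":0,"z":0,"ax":0,"ay":0,"az":0},
])

```text
time_s: 13.8
tool_pos: [0.5776, -0.2227, 0.0326]
tool_rot: [179.9, -1.3, 151.5]
force: [-20.3, 11.2, 15.7]
grip_width: 0.0004
grasp_force: 13.4
```

>>> jog_arm([
  {"x":0,"y":0,"z":-0.05,"ax":0,"ay":0,"az":0},
  {"x":-0.1,"y":0,"z":-0.05,"ax":0,"ay":0,"az":0},
  {"x":-0.1,"y":0,"z":-0.03,"ax":0,"ay":0,"az":0},
  {"x":-0.1,"y":0,"z":-0.03,"ax":0,"ay":0,"az":0},
  {"x":0,"y":0,"z":0,"ax":0,"ay":0,"az":0},
])

```text
time_s: 14.3
tool_pos: [0.5777, -0.2228, 0.0327]
tool_rot: [179.9, -1.6, 151.5]
force: [-22.8, 13.8, 13.0]
grip_width: 0.0006
grasp_force: 14.4
```

```bash
python3 - <<'E'
from h import *
o=env.get_obs();print(o['qpos'],o['tool_pos'],o['force'])
b=env.read_camera('scene')
cv2.imwrite('pics/s4.png',cv2.resize(b[130:220,215:365],None,fx=5,fy=5,interpolation=cv2.INTER_CUBIC)[:,:,::-1])
E
```

```text
[-15.86703927  30.91389492  44.6833675   98.92253464 -24.34761309
  62.00689407  98.56243292] [ 0.5777405  -0.22275287  0.03270608] [-22.75939931  13.77756493  13.03156057]
```

View pics/s4.png

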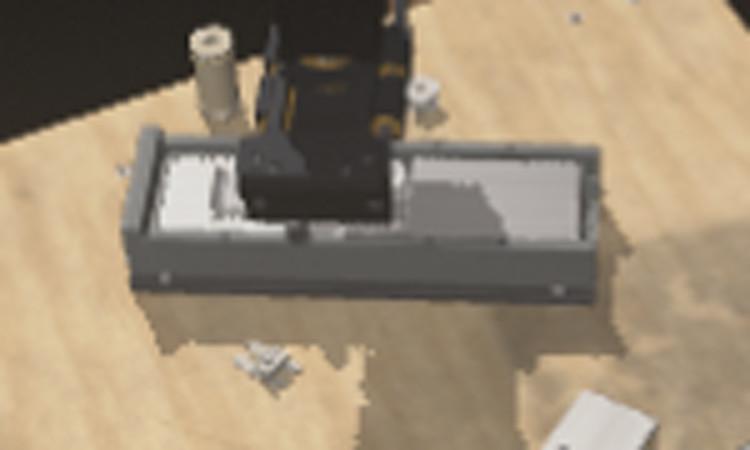

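The nose is on the end stop (crop (158,195)) and the lift plate behind the tail is lit and clear. The push/press ratio is 2 with no motion, so it has butted. I'll release the push, keep a light press, then lift off.

>>> jog_arm([
  {"x":0.2,"y":0,"z":0.05,"ax":0,"ay":0,"az":0},
  {"x":0.2,"y":0,"z":0.05,"ax":0,"ay":0,"az":0},
  {"x":0.1,"y":0,"z":0.04,"ax":0,"ay":0,"az":0},
  {"x":0.1,"y":0,"z":0,"ax":0,"ay":0,"az":0},
  {"x":0,"y":0,"z":0,"ax":0,"ay":0,"az":0},
])

```text
time_s: 14.85
tool_pos: [0.5776, -0.2227, 0.0326]
tool_rot: [180.0, -0.9, 151.5]
force: [-11.8, 7.0, 6.1]
grip_width: 0.0004
grasp_force: 8.4
```

>>> jog_arm([
  {"x":0.1,"y":0,"z":0.05,"ax":0,"ay":0,"az":0},
  {"x":0.1,"y":0,"z":0.03,"ax":0,"ay":0,"az":0},
  {"x":0.05,"y":0,"z":0.02,"ax":0,"ay":0,"az":0},
  {"x":0,"y":0,"z":0,"ax":0,"ay":0,"az":0},
  {"x":0,"y":0,"z":0,"ax":0,"ay":0,"az":0},
])

```text
time_s: 15.35
tool_pos: [0.5775, -0.2227, 0.0326]
tool_rot: [180.0, -0.6, 151.5]
force: [-9.5, 4.8, 6.1]
grip_width: 0.0003
grasp_force: 7.2
```

>>> jog_arm([
  {"x":0.1,"y":0,"z":0.03,"ax":0,"ay":0,"az":0},
  {"x":0.1,"y":0,"z":0.02,"ax":0,"ay":0,"az":0},
  {"x":0,"y":0,"z":0,"ax":0,"ay":0,"az":0},
  {"x":0,"y":0,"z":0,"ax":0,"ay":0,"az":0},
  {"x":0,"y":0,"z":0,"ax":0,"ay":0,"az":0},
])

```text
time_s: 15.85
tool_pos: [0.5775, -0.2227, 0.0325]
tool_rot: [180.0, -0.3, 151.5]
force: [-5.7, 2.8, 4.1]
grip_width: 0.0005
grasp_force: 5.3
```

>>> jog_arm([
  {"x":0.1,"y":0,"z":0,"ax":0,"ay":0,"az":0},
  {"x":0.05,"y":0,"z":-0.05,"ax":0,"ay":0,"az":0},
  {"x":0.05,"y":0,"z":-0.1,"ax":0,"ay":0,"az":0},
  {"x":0.1,"y":0,"z":-0.2,"ax":0,"ay":0,"az":0},
  {"x":0.1,"y":0,"z":-0.3,"ax":0,"ay":0,"az":0},
])

```text
time_s: 16.35
tool_pos: [0.577, -0.2225, 0.0406]
tool_rot: [-180.0, 0.1, 151.5]
force: [1.0, 0.1, 0.7]
grip_width: 0.0001
grasp_force: 0.0
```

>>> jog_arm([
  {"x":0,"y":0,"z":-1,"ax":0,"ay":0,"az":0},
  {"x":0,"y":0,"z":-2,"ax":0,"ay":0,"az":0},
  {"x":0,"y":0,"z":-3,"ax":0,"ay":0,"az":0},
  {"x":2,"y":0,"z":-4,"ax":0,"ay":0,"az":0},
  {"x":3,"y":0,"z":-4,"ax":0,"ay":0,"az":0},
])

```text
time_s: 16.85
tool_pos: [0.5329, -0.1991, 0.1823]
tool_rot: [-179.9, 0.2, 151.4]
force: [0.9, 0.7, 1.9]
grip_width: 0.0005
grasp_force: 0.0
```

>>> jog_arm([
  {"x":3,"y":2,"z":-3,"ax":0,"ay":0,"az":0},
  {"x":3,"y":3,"z":-3,"ax":0,"ay":0,"az":0},
  {"x":3,"y":3,"z":-2,"ax":0,"ay":0,"az":0},
  {"x":2,"y":3,"z":0,"ax":0,"ay":0,"az":0},
  {"x":0,"y":2,"z":0,"ax":0,"ay":0,"az":0},
])

```text
time_s: 17.35
tool_pos: [0.4981, -0.0294, 0.2611]
tool_rot: [179.6, 0.1, 151.7]
force: [0.1, -0.2, -0.2]
grip_width: 0.0005
grasp_force: 0.0
```

```bash
python3 - <<'E'
from h import *
o=env.get_obs();print(o['tool_pos'],o['force'])
b=env.read_camera('scene');a=env.read_camera('top')
c=np.zeros((580,800,3),np.uint8)
c[:,:400]=cv2.resize(a[180:325,400:500],None,fx=4,fy=4,interpolation=cv2.INTER_CUBIC)
c[:320,400:]=cv2.resize(b[140:220,240:340],None,fx=4,fy=4,interpolation=cv2.INTER_CUBIC)
cv2.imwrite('pics/f5.png',c[:,:,::-1])
E
```

```text
[ 0.49814023 -0.02940681  0.26105447] [ 0.07254535 -0.20973388 -0.22668188]
```

View pics/f5.png

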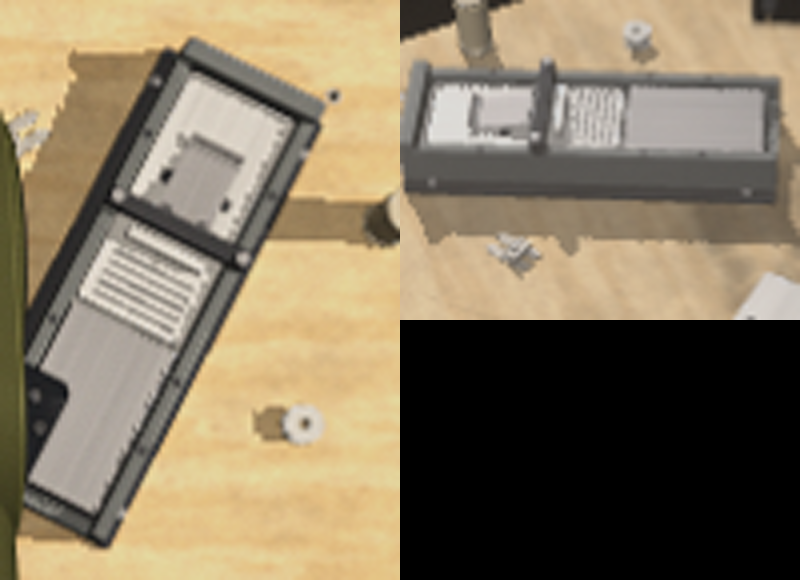

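The carrier lies under the bridge with its nose at the stop (top view (240,95)) and the rib at (160,245) just short of the bridge. Bystanders are untouched. One numeric check of the home position.

```bash
python3 - <<'E'
from h import *
f=lambda u,v,z: at('top',400+(u+.5)/4-.5,180+(v+.5)/4-.5,z/1000)[:2]*1000
d=np.array([.879,-.477])
b=(f(119,194,48)+f(243,259,48))/2
o=b-31*d
for n,p,z in(("tail",(80,300),32),("tail",(178,345),32),("ribtopL",(128,225),42),("ribtopR",(200,270),42),("noseL",(193,72),32),("noseR",(294,122),32)):
    print(n,(f(*p,z)-o)@d)
E
```

```text
tail -24.402670331524753
tail -21.624890163841947
ribtopL 20.32589759987926
ribtopR 16.644535052340245
noseL 111.46174693688816
noseR 112.07424812493045
```

```bash
python3 -c "
from cell import env
print(env.sign_off())"
```

```text
the job is handed in; nothing more can be done
None
```

The carrier is loaded: it was pressed and slid under the bridge and leaf spring until it butted against the end stop. The final picture puts it home within about 2 mm and clear of the lift plate. I didn't measure the plate's height. The bobbin, spool and presser foot look undisturbed, the arm finished clear, and the job was handed in at about 17.5 s.

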